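Hold a chamber slide under the label reader

TASK

The square bottle has fallen over on the label reader's black pad: first stand it upright on the bench, clear of the pad, and let go. Then pick up the chamber slide that has a notch in one corner, which marks its frosted label end, and carry it level to the reader, leaving the un-notched spare slide, the pot and the tip box where they are. Finish holding it still in the air, label and wells upward and level, frosted end pointing straight towards the reader and right where the reader is aimed, 8 cm above the bench over the middle of the pad; do not put it down.

Things in the scene. Friction and masses are not known exactly. Their poses are not given: they have to be found in the camera images.
- bottle_mid (a point): Square white plastic bottle, round grey cap, 104 mm long, lying on the pad at first. Point on its long axis, half-way along, 23 mm from each long face. x runs from base to cap (base at -52 mm, cap top at +52 mm). Body 46 x 46 mm from -52 to +22 mm, then neck and 32 mm cap. 0.09-0.18 kg. Lying: x level. Upright: x straight up, point 52 mm above the bench.
- pad_mid (a point): Centre of the top of the reader's fixed black rubber pad, 190 x 190 mm, 2 mm thick, on the white bench (top at z = 0). x points level towards the reader, away from the robot.
- reader_head (a point): Centre of the grey reader head, 75 x 58 x 44 mm, window tilted 45 degrees down to the pad, on a fixed stand at the pad's far side; axes as pad_mid. In pad_mid's x, y: head x 97 to 183 mm, 176 to 264 mm above the bench; post at x = 192 mm; foot plate 16 mm high, 100 x 130 mm, x 110 to 210 mm. Keep clear of it.
- read_spot (a point): The point the reader is aimed at: in the air 80 mm above the bench, straight above the middle of the pad, same axes as pad_mid. The label end of the slide is to be held here.
- slide_mid (a point): Notched chamber slide, loose, wells up, on the grey mat (fixed, top 2 mm above the bench): glass 76 (x) x 26 x 2 mm, on its middle a clear block of wells 44 (x) x 26 (y) x 11 mm; 13 mm high in all. Point: its middle, 6.5 mm above its underside. x runs to the frosted end, z up from the label side. Corner +x, -y has a square 8 mm notch. About 22 g; grip the block across y.
- label_end (a point): Middle of the frosted label area on the slide's upper face, 30 mm from the middle of the slide along its +x, 2 mm above its underside, same axes as slide_mid.
- clear_end (a point): Middle of the bare clear glass at the slide's other end, 30 mm from the middle along its -x.
- spare_mid (a point): Spare chamber slide on the same mat, same size and build, but with four full corners and no frosted end; the point is its middle, 6.5 mm above its underside. Bystander. It and the notched slide may have changed places.
- pot_mid (a point): Small round specimen pot with a white lid, 47 mm across, 54 mm high, standing; the point is its middle. Bystander.
- tips_mid (a point): Pipette tip box, 82 (x) x 118 (y) x 58 mm high, standing beyond the mat; the point is its middle, 25 mm up. Bystander.
Things that resemble listed ones, but are neither listed nor needed, are in the scene too. Leave any green look-alike of the part that bears slide_mid alone.

How it is judged:
On the way:
1. the bottle stands upright on the bench, off the pad, let go and at rest (angle between bottle_mid's own x axis and vertical below 0.1 rad and height (world z) of bottle_mid between 0.047 and 0.057 m and (x of bottle_mid in the frame of pad_mid below -0.117 m or x of bottle_mid in the frame of pad_mid above 0.117 m or y of bottle_mid in the frame of pad_mid below -0.117 m or y of bottle_mid in the frame of pad_mid above 0.117 m) and contact force between bottle and the fingers below 0.1 N and linear speed of bottle below 0.02 m/s), for 0.3 s.
At the end, for the whole second after the job is handed in: Notched slide held still in the air by the fingers only: frosted area's middle within 35 mm of the aiming point, level label up (0.2 rad), frosted end to the reader (0.35 rad). Bottle upright (0.1 rad) on the bench, axis 22 mm or more outside the pad. Bystanders within 20 mm (distance between label_end and read_spot below 0.035 m and angle between slide_mid's own z axis and vertical below 0.2 rad and angle between the x axis of slide_mid and the x axis of pad_mid, either way round below 0.35 rad and x of clear_end in the frame of pad_mid below -0.01 m and contact force between slide and the fingers above 1 N and contact force between slide and reader below 0.1 N and contact force between slide and bottle below 0.1 N and linear speed of slide below 0.02 m/s and angle between bottle_mid's own x axis and vertical below 0.1 rad and height (world z) of bottle_mid between 0.047 and 0.057 m and (x of bottle_mid in the frame of pad_mid below -0.117 m or x of bottle_mid in the frame of pad_mid above 0.117 m or y of bottle_mid in the frame of pad_mid below -0.117 m or y of bottle_mid in the frame of pad_mid above 0.117 m) and distance of each of spare_mid, pot_mid, tips_mid from where it was at the start of the episode below 0.02 m); the arm keeps its last pose, push and grip.
It fails at once if the notched slide is tipped more than 0.6 rad (angle between slide_mid's own z axis and vertical above 0.6 rad).
It fails at once if the spare slide is moved more than 20 mm (distance of spare_mid from where it was at the start of the episode above 0.02 m).
It fails at once if the pot is moved more than 20 mm (distance of pot_mid from where it was at the start of the episode above 0.02 m).
It fails at once if the tip box is moved more than 20 mm (distance of tips_mid from where it was at the start of the episode above 0.02 m).
It also fails if it takes over 64 s, if anything falls off the work surface, if the arm or the gripper's body presses on something with over 40 N, if the wrist force passes 120 N, or if a joint passes its speed limit or range.

ROBOT

A 7-joint arm with a two-finger parallel gripper is mounted at the origin on the work surface. World frame = base frame: x ahead of the robot, y to its left, z up, the work surface at z = 0. Lengths are in m, angles in rad, forces in N, time in s.
With the tool pointing down it reaches from about 0.4 to 0.875 m from the base axis. Payload 19.3 kg.
Tool frame: the origin (TCP) lies at the very end of the fingers, on their centre line; the grasp point (between the pads) lies robot.hold_point_z behind it (robot.hold_point_z is the distance from the TCP to the grasp point, in m); z points along the fingers, y is the line along which they close (so a half turn about z gives the same grasp; the last joint's range is limited). The gripper opens to 85 mm and grips with 20 to 120 N. Pads are 22 mm wide; open, the fingers measure 114 mm over their backs; the gripper's body (76 mm by 85 mm) begins 54 mm behind the grasp point. The pads swing forward as they close: fully open they stand 13 mm farther back than shut.
Start: joints at [-1.265, 0.521, -0.036, 1.599, 0.021, 1.021, -0.113], TCP at [0.229, 0.581, 0.231] pointing down, gripper open.
Joint ranges: [-2.91, 2.91], [-0.3, 2.13], [-1.5, 1.42], [0.17, 2.43], [-1.26, 4.41], [0.16, 1.93], [-2.52, 2.52]. Speed limits (rad/s): [1.89, 1.89, 2.39, 2.39, 3.01, 3.01, 3.01].

INTERFACE

Orientations are given as a unit quaternion [x, y, z, w].
In Python, from station import robot gives the robot as it stands. The module is installed in compiled form; this text tells all that it offers.
- The arm moves only by the shell command python3 -m handwheel 'ROWS' [FORCE]. ROWS is JSON, one flat list of numbers, 5 for each row, row after row: the closure, from 0 (fully open) to 1 (shut), then the shift along the tool's x, y, z in m, then the turn about the tool's z in rad. A call has exactly 10 rows; each row is the pose to reach, as a shift and turn from the pose commanded when the call began, along the tool's axes at that moment; what a row does not reach only later rows make up. A row lasts 1/12 s, in which the tool goes at most 41.7 mm and 7.16 degrees, less where a joint would pass 70% of its speed; a pose out of reach is approached as far as the arm can. A call with a gripper value outside its range is refused whole. The fingers move at their own pace and stop on an object; FORCE is the grip in N (left out, the last holds). Time passes only in rows, so rows that repeat a pose let the fingers close, or fill a call up. It gives the time, the measured TCP pose, the force, the opening and the grip force at its end, in the units of the state.
- robot.read_state(): the state, without advancing time (a new reading comes with each control period).
- robot.camera(name): name is "scene" or "top"; returns (picture, depth): 420x560x3 uint8, blue, green, red; 420x560 float32, m along the optical axis (not along the pixel's ray), 0 where there is no reading.
- robot.camera_params(name): a dict with "K" (3x3 intrinsics, pixels), "k1" (the pictures are not rectified: a ray, as slopes to the right and down, at radius r is drawn at 1 + k1 r^2 times it, then the intrinsics apply), "origin" and "attitude" of the camera in the world. Camera axes: x right, y up, looking along -z (the intrinsics and any distortion apply to the point x, -y, -z); pixel columns grow to the right and rows downward; lengths in m; the calibration is good to about 2 mm. A picture is of the moment at which its call begins. camera_params takes no time and is no camera call.
- robot.sign_off(): hands the job in; it is judged then, once.
Trained networks look in the newest picture that a camera, given by its name, has taken for a name from the list of things; names that differ only in an ending like _2 or _b are one class to them, and where a whole thing is asked for, a point or a joint stands for the part that bears it (a point fixed in the world has none). Each returns a list of dicts, best first, with "conf" (0 to 1); they miss things now and then, are a little off and sometimes report something else, mostly with a low value. They report only what shows in the picture. A call takes as long as a camera call. They do not tell look-alikes from the thing itself.
- robot.look_for(camera, label): "at" ([x, y, z] in m, in world coordinates, good to about 4 mm: the middle of the surface that is visible of it).
- robot.spot_point(camera, label): "at" ([x, y, z] in m, in world coordinates, good to about 4 mm: a listed point, or the origin of a listed thing).
The state is a dict: "clock": time; "joints": joint angles; "qvel": joint speeds; "joint_torque": joint torques, N m; "eef_pos": TCP position; "tcp_rot": TCP orientation; "force": force on the tool from outside, world axes, zero at the start; "wrist_torque": the same for the moment, N m; "finger_gap": finger opening in m; "grasp_force": force on a finger pad.
Only numpy, scipy, OpenCV 4.12 (cv2) and the standard library are available. Lean on these libraries where they do the work, as an engineer would, in place of code of your own. Each camera call takes 0.05 s, during which the arm holds its last target. There are 200 camera calls.

## Working session

There is one attempt and no reset: what is moved stays moved. The work goes in short steps, Python scripts to look and compute and a shell command to move; the robot and the scene stay as the last step left them, time stands still between calls to the robot, and variables do not carry over. Pictures are saved under pics/ and viewed, at most 10 in all, crops included, and the job is handed in when it is done.

```bash
mkdir -p pics
cat > h.py <<'E'
from station import robot
import numpy as np, cv2
from scipy.spatial.transform import Rotation as R
def par(n):
    p=robot.camera_params(n); return p
def att(p):
    a=np.array(p["attitude"],float)
    return a if a.shape==(3,3) else R.from_quat(a).as_matrix()
def world(n,u,v,d=None,z=None):
    p=par(n);K=np.array(p["K"]);k=p["k1"]
    x=(u-K[0,2])/K[0,0];y=(v-K[1,2])/K[1,1]
    a,b=x,y
    for _ in range(20):
        s=1+k*(a*a+b*b);a,b=x/s,y/s
    r=att(p)@np.array([a,-b,-1.]);o=np.array(p["origin"])
    t=d if z is None else (z-o[2])/r[2]
    return o+t*r
E
python3 - <<'E'
from h import *
s=robot.read_state();print(s["clock"],s["eef_pos"],s["tcp_rot"],robot.hold_point_z,s["finger_gap"])
for n in("scene","top"):
    print(n,robot.camera_params(n))
    im,d=robot.camera(n);cv2.imwrite(f"pics/{n}0.png",im);np.save(f"pics/{n}0.npy",d)
    for l in("bottle_mid","pad_mid","slide_mid","label_end","clear_end","spare_mid","pot_mid","tips_mid","reader_head"):
        print(l,[(np.round(x["at"],3).tolist(),round(x["conf"],2)) for x in robot.spot_point(n,l)[:4]])
E
```

```text
0.0 [0.22929007 0.58105316 0.23072262] [ 1.86796092e-01  9.82398533e-01 -5.81628893e-04 -6.43885207e-05] 0.0187 0.08526050239163313
scene {'K': array([[537.80363771,   0.        , 280.08965647],
       [  0.        , 537.80363771, 205.04678085],
       [  0.        ,   0.        ,   1.        ]]), 'k1': -0.15562144554311247, 'origin': array([ 1.28657597, -0.04766803,  1.30713877]), 'attitude': array([0.213334  , 0.16747535, 0.57109197, 0.77478679])}
bottle_mid [([0.603, -0.131, 0.023], 0.63)]
pad_mid [([0.623, -0.134, 0.002], 0.96)]
slide_mid [([0.549, 0.262, 0.01], 0.67), ([0.588, 0.514, 0.01], 0.6), ([0.664, 0.404, 0.006], 0.56), ([0.687, 0.268, 0.005], 0.48)]
label_end [([0.572, 0.28, 0.007], 0.81), ([0.686, 0.403, 0.005], 0.58), ([0.607, 0.482, 0.004], 0.57), ([0.679, 0.302, 0.002], 0.48)]
clear_end [([0.524, 0.242, 0.007], 0.76), ([0.459, 0.159, 0.005], 0.7), ([0.694, 0.242, 0.0], 0.68), ([0.579, 0.538, -0.0], 0.58)]
spare_mid [([0.457, 0.159, 0.004], 0.63)]
pot_mid [([0.507, 0.416, 0.029], 0.81), ([0.602, -0.132, 0.024], 0.64), ([0.548, 0.262, 0.011], 0.64), ([0.759, -0.144, 0.
[... 392 characters left out ...]
0400181,  0.70846082])}
bottle_mid [([0.6, -0.132, 0.026], 0.86)]
pad_mid [([0.619, -0.133, -0.0], 0.82)]
slide_mid [([0.59, 0.51, 0.003], 0.87), ([0.663, 0.404, 0.007], 0.69), ([0.69, 0.273, 0.005], 0.68), ([0.551, 0.26, 0.007], 0.64)]
label_end [([0.605, 0.483, -0.001], 0.87), ([0.685, 0.3, -0.001], 0.76), ([0.575, 0.275, 0.003], 0.69), ([0.692, 0.406, 0.004], 0.59)]
clear_end [([0.575, 0.537, 0.002], 0.73), ([0.694, 0.241, 0.003], 0.69), ([0.6, -0.13, 0.024], 0.55), ([0.524, 0.247, 0.002], 0.52)]
spare_mid [([0.457, 0.157, 0.003], 0.64)]
pot_mid [([0.503, 0.415, 0.026], 0.6), ([0.572, 0.277, 0.002], 0.33)]
tips_mid [([0.688, 0.099, 0.028], 0.97)]
reader_head [([0.76, -0.142, 0.218], 0.8)]
```

View pics/scene0.png

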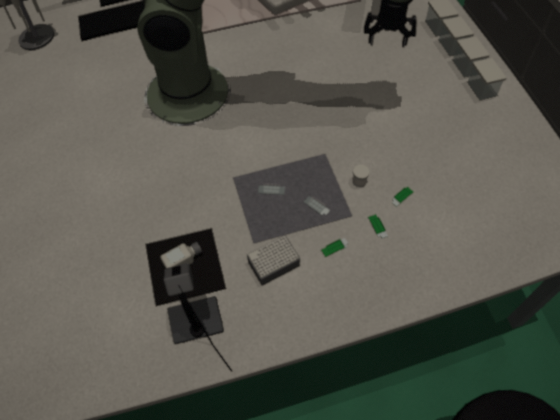

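View pics/top0.png

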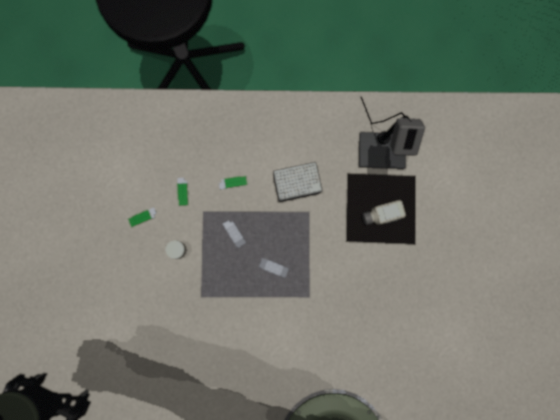

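The scene shows the fallen bottle on the pad (scene 180,256; top 388,212) with its cap towards +y. Two clear slides lie on the mat (top 233,233 and 274,267). There are three green look-alikes (top 140,217; 183,192; 234,182), which I leave alone. Next I'll check the two clear slides close up, together with the bottle and pad.

Run:
```python
from h import *
t=cv2.imread("pics/top0.png");s=cv2.imread("pics/scene0.png")
f=lambda im,x0,y0,w,h,k:np.clip(cv2.resize(im[y0:y0+h,x0:x0+w],(w*k,h*k),interpolation=cv2.INTER_CUBIC).astype(float)*1.6,0,255).astype('u1')
a=f(t,210,215,95,70,4);b=f(s,245,175,95,50,4);c=f(t,340,165,80,85,5)[:280,:400]
cv2.imwrite("pics/crop1.png",np.vstack([np.hstack([a,f(t,340,165,95,70,4)]),np.hstack([b,f(s,140,220,95,50,4)])]))
d=np.load("pics/top0.npy")
for n,u,v in(("A",233,233),("B",274,267),("cap",371,217),("body",392,212),("mat",250,290),("bench",330,280)):
    print(n,world("top",u,v,d=d[v,u]).round(4))
# pad mask & bottle
g=cv2.cvtColor(t,cv2.COLOR_BGR2GRAY)
roi=g[165:250,340:425]; m=(roi<45).astype('u1'); 
c=max(cv2.findContours(m,0,2)[0],key=cv2.contourArea)
bx=cv2.boxPoints(cv2.minAreaRect(c))+[340,165];print("pad",[world("top",*p,z=.002).round(3).tolist() for p in bx])
m=(roi>110).astype('u1');m[:, :28]=m[:,:28];m=m*0+((roi>100)).astype('u1')
r=m[25:65,10:68];print(r.sum());cs=max(cv2.findContours(np.ascontiguousarray(r),0,2)[0],key=cv2.contourArea)
bx=cv2.boxPoints(cv2.minAreaRect(cs))+[350,190];print("body",[world("top",*p,z=.04).round(3).tolist() for p in bx],bx)
```

```text
A [0.551  0.2651 0.0164]
B [0.4616 0.1553 0.0142]
cap [ 0.5941 -0.0983  0.0427]
body [ 0.6073 -0.1524  0.0477]
mat [0.4004 0.2186 0.0036]
bench [ 0.4271  0.0042 -0.003 ]
pad [[0.532, -0.039, 0.002], [0.716, -0.047, 0.002], [0.712, -0.233, 0.002], [0.528, -0.223, 0.002]]
532
body [[0.616, -0.091, 0.04], [0.641, -0.179, 0.04], [0.597, -0.19, 0.04], [0.572, -0.102, 0.04]] [[367.71539497 208.62307739]
 [400.96923828 199.55384922]
 [405.53846741 216.30769348]
 [372.28462219 225.37692261]]
```

View pics/crop1.png

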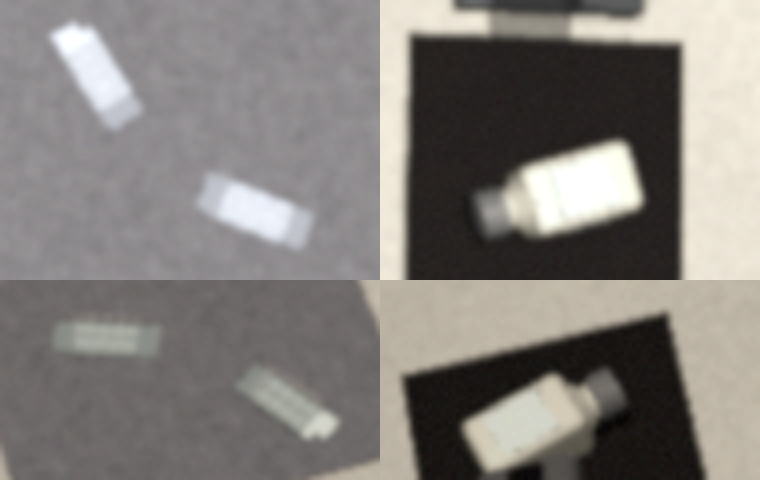

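The frosted, notched slide is the one at top (233,233): its end shows bright white with a corner missing at crop (60–100,30). The slide at (274,267) has four full corners, so it is the spare. The bottle axis runs about 106° base to cap, with the cap centre near (0.591, -0.094).

```bash
cat >> h.py <<'E'
def delta(x,y,z,yaw):
    s=robot.read_state();M=R.from_quat(s["tcp_rot"]).as_matrix();p=np.array(s["eef_pos"])
    cur=np.degrees(np.arctan2(M[1,0],M[0,0]));t=-((yaw-cur+180)%360-180)
    print("pos",p.round(4),"yaw",round(cur,1),"-> shift",(M.T@(np.array([x,y,z])-p)).round(4),"turn",np.radians(t).round(3),"gap",round(s["finger_gap"],4),"clock",round(s["clock"],2))
E
python3 -c "
from h import *
delta(.41,.243,.23,106);delta(.591,-.0944,.15,106)"
```

```text
pos [0.2294 0.5814 0.2313] yaw 158.5 -> shift [-0.2922 -0.2485  0.0013] turn 0.916 gap 0.0854 clock 1.0
pos [0.2294 0.5814 0.2313] yaw 158.5 -> shift [-0.5844 -0.4959  0.0813] turn 0.916 gap 0.0854 clock 1.0
```

```bash
python3 -m handwheel '[0,-0.03,-0.025,0,0.1, 0,-0.06,-0.05,0,0.2, 0,-0.09,-0.075,0,0.3, 0,-0.12,-0.1,0,0.4, 0,-0.15,-0.125,0,0.5, 0,-0.18,-0.15,0,0.6, 0,-0.21,-0.175,0,0.7, 0,-0.24,-0.2,0,0.8, 0,-0.27,-0.225,0,0.9, 0,-0.3,-0.25,0,0.916]' 20; python3 -c "
from h import *
delta(.591,-.0944,.10,106)"
```

```text
clock: 1.83
eef_pos: [0.4172, 0.237, 0.2316]
tcp_rot: [0.604, 0.797, 0.0, 0.0]
force: [0.8, 0.8, -0.8]
finger_gap: 0.0853
grasp_force: 0.0
pos [0.4172 0.237  0.2316] yaw 105.6 -> shift [-0.366   0.078   0.1315] turn -0.007 gap 0.0853 clock 1.83
```

```bash
python3 -m handwheel '[0,-0.04,0.009,0.01,0, 0,-0.08,0.017,0.02,0, 0,-0.12,0.026,0.04,0, 0,-0.16,0.034,0.05,0, 0,-0.2,0.043,0.07,0, 0,-0.24,0.051,0.09,0, 0,-0.28,0.06,0.1,0, 0,-0.32,0.068,0.12,0, 0,-0.36,0.077,0.13,0, 0,-0.36,0.077,0.13,0]'
python3 - <<'E'
from h import *
delta(.591,-.0944,.007,106)
for n in("top","scene"):
    im,d=robot.camera(n);cv2.imwrite(f"pics/{n}1.png",im)
    print([(np.round(x["at"],3).tolist(),round(x["conf"],2)) for x in robot.spot_point(n,"bottle_mid")[:2]])
s=cv2.imread("pics/scene1.png")[200:300,130:250];t=cv2.imread("pics/top1.png")[160:260,330:450]
cv2.imwrite("pics/c2.png",np.clip(cv2.resize(np.hstack([s,t]),None,fx=3.3,fy=3.3,interpolation=2)*1.6,0,255))
E
```

```text
clock: 2.67
eef_pos: [0.5906, -0.0916, 0.0997]
tcp_rot: [0.604, 0.797, -0.001, 0.0]
force: [-0.0, -0.8, 0.2]
finger_gap: 0.0853
grasp_force: 0.0
pos [ 0.5906 -0.0916  0.0997] yaw 105.8 -> shift [-0.0026 -0.0002  0.0927] turn -0.004 gap 0.0853 clock 2.67
[([0.6, -0.129, 0.028], 0.48), ([0.685, 0.094, 0.026], 0.41)]
[([0.603, -0.131, 0.026], 0.76)][ WARN:0@3.562] global loadsave.cpp:1063 imwrite_ Unsupported depth image for selected encoder is fallbacked to CV_8U.
```

View pics/c2.png

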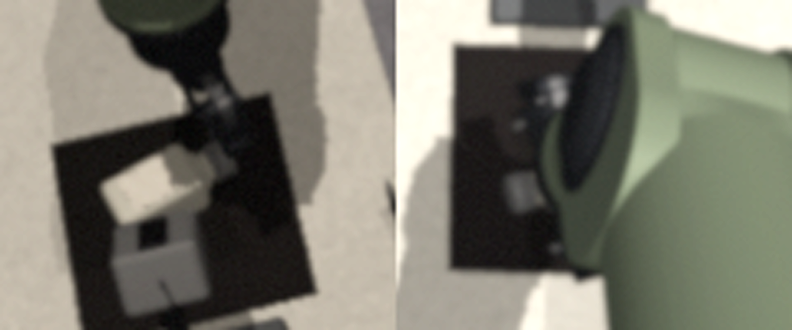

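The picture shows the gripper over the cap: in the right half the fingers at (545,95) and (555,250) straddle the cap at (520,190). Next I descend and grip gently.

```bash
python3 -m handwheel '[0,-0.001,0,0.03,0, 0,-0.001,0,0.06,0, 0,-0.001,0,0.08,0, 0,-0.001,0,0.092,0, 0,-0.001,0,0.092,0, 1,-0.001,0,0.092,0, 1,-0.001,0,0.092,0, 1,-0.001,0,0.092,0, 1,-0.001,0,0.092,0, 1,-0.001,0,0.092,0]' 20; python3 -m handwheel '[1,0,0,0,0, 1,0,0,0,0, 1,0,0,0,0, 1,0,0,-0.01,0, 1,0,0,-0.02,0, 1,0,0,-0.03,0, 1,0,0,-0.04,0, 1,0,0,-0.05,0, 1,0,0,-0.06,0, 1,0,0,-0.06,0]'
python3 - <<'E'
from h import *
delta(.591,-.0944,.06,106)
im,d=robot.camera("scene")
cv2.imwrite("pics/c3.png",np.clip(cv2.resize(im[200:300,130:250].astype(float),None,fx=4,fy=4,interpolation=2)*1.6,0,255).astype('u1'))
E
```

```text
clock: 3.7
eef_pos: [0.5906, -0.087, 0.0102]
tcp_rot: [0.602, 0.799, 0.0, 0.0]
force: [-0.2, 1.9, 3.7]
finger_gap: 0.0312
grasp_force: 21.4
clock: 4.53
eef_pos: [0.5912, -0.0873, 0.0717]
tcp_rot: [0.602, 0.799, 0.001, 0.001]
force: [1.1, 0.1, -1.0]
finger_gap: 0.0311
grasp_force: 21.0
pos [ 0.5912 -0.0873  0.0717] yaw 106.0 -> shift [-0.0068 -0.0022  0.0117] turn -0.0 gap 0.0311 clock 4.53
```

View pics/c3.png

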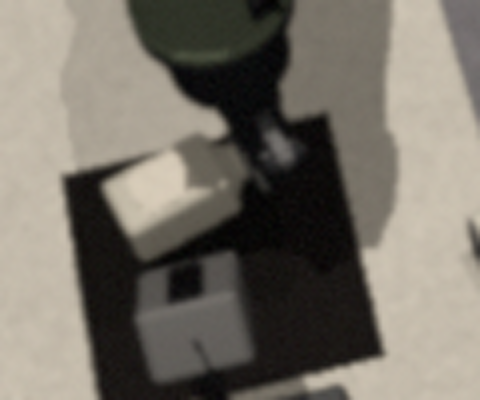

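The bottle is held by the cap and lifted with its body (crop 175,190) tilted. Depth data should give the tilt.

```bash
cat >> h.py <<'E'
def cloud(n,u0,u1,v0,v1):
    im,d=robot.camera(n);P=[];C=[]
    for v in range(v0,v1):
        for u in range(u0,u1):
            if d[v,u]>0: P.append(world2(n,u,v,d[v,u]));C.append(im[v,u])
    return np.array(P),np.array(C,float)
_c={}
def world2(n,u,v,d):
    if n not in _c: _c[n]=(par(n),att(par(n)))
    p,A=_c[n];K=p["K"];x=(u-K[0,2])/K[0,0];y=(v-K[1,2])/K[1,1];a,b=x,y
    for _ in range(8):
        s=1+p["k1"]*(a*a+b*b);a,b=x/s,y/s
    return p["origin"]+d*(A@np.array([a,-b,-1.]))
def bottle(n="scene",box=(130,220,220,290),yaw=106,ctr=(.602,-.131)):
    P,C=cloud(n,*box)
    a=np.array([np.cos(np.radians(yaw)),np.sin(np.radians(yaw))]);q=P[:,:2]-ctr
    m=(P[:,2]>.012)&(C.min(1)>60)&(C[:,2]-C[:,0]>6)&(abs(q@[-a[1],a[0]])<.045)
    s=q@a;print("n",m.sum())
    for lo in np.arange(-.09,.08,.01):
        k=m&(s>lo)&(s<=lo+.01)
        if k.sum()>3: print(round(lo+.005,3),"z max/med/min",np.percentile(P[k,2],[95,50,5]).round(3),"lat",np.percentile((q@[-a[1],a[0]])[k],[5,95]).round(3),k.sum())
E
python3 -c "
from h import *
bottle()"
```

```text
n 376
-0.055 z max/med/min [0.108 0.104 0.099] lat [-0.02   0.015] 37
-0.045 z max/med/min [0.11  0.105 0.102] lat [-0.022  0.018] 64
-0.035 z max/med/min [0.11  0.106 0.102] lat [-0.023  0.017] 65
-0.025 z max/med/min [0.111 0.106 0.101] lat [-0.022  0.016] 64
-0.015 z max/med/min [0.111 0.107 0.101] lat [-0.022  0.019] 68
-0.005 z max/med/min [0.111 0.107 0.101] lat [-0.022  0.018] 57
0.005 z max/med/min [0.153 0.107 0.102] lat [-0.023  0.02 ] 12
0.015 z max/med/min [0.109 0.104 0.097] lat [-0.022  0.021] 9
```

The bottle is held rigidly level (top at 0.107 along its whole length), so the grip is too stiff for it to swing. I'll set it down and re-grip on only the last few millimetres of the cap, so that it pivots under its own weight.

```bash
python3 -m handwheel '[1,0,0,0.02,0, 1,0,0,0.04,0, 1,0,0,0.055,0, 1,0,0,0.06,0, 1,0,0,0.06,0, 0.3,0,0,0.06,0, 0.3,0,0,0.06,0, 0.3,0.006,0,0.06,0, 0.3,0.012,0,0.06,0, 0.3,0.012,0,0.06,0]'; python3 -m handwheel '[1,0,0,0,0, 1,0,0,0,0, 1,0,0,0,0, 1,0,0,0,0, 1,0,0,-0.01,0, 1,0,0,-0.03,0, 1,0,0,-0.05,0, 1,0,0,-0.07,0, 1,0,0,-0.07,0, 1,0,0,-0.07,0]'; python3 -c "
from h import *
delta(.591,-.0944,.06,106);bottle()"
```

```text
clock: 5.47
eef_pos: [0.5866, -0.0737, 0.0095]
tcp_rot: [0.601, 0.799, 0.0, -0.0]
force: [0.3, 1.0, -0.1]
finger_gap: 0.06
grasp_force: 0.0
clock: 6.3
eef_pos: [0.5874, -0.0758, 0.0807]
tcp_rot: [0.602, 0.799, 0.001, 0.001]
force: [0.9, -0.3, -1.3]
finger_gap: 0.0298
grasp_force: 21.9
pos [ 0.5874 -0.0758  0.0807] yaw 106.0 -> shift [-0.0189 -0.0017  0.0207] turn -0.0 gap 0.0298 clock 6.3
n 411
-0.055 z max/med/min [0.076 0.073 0.069] lat [-0.021  0.018] 20
-0.045 z max/med/min [0.081 0.077 0.072] lat [-0.021  0.018] 63
-0.035 z max/med/min [0.087 0.083 0.076] lat [-0.021  0.017] 65
-0.025 z max/med/min [0.093 0.088 0.082] lat [-0.021  0.016] 65
-0.015 z max/med/min [0.098 0.092 0.087] lat [-0.023  0.017] 62
-0.005 z max/med/min [0.101 0.097 0.091] lat [-0.022  0.018] 66
0.005 z max/med/min [0.105 0.1   0.095] lat [-0.022  0.019] 62
```

The bottle now tilts about 26°, so it pivots. Sharp upward jerks with slow returns should swing it further.

```bash
python3 -m handwheel '[1,0,0,-0.041,0, 1,0,0,-0.03,0, 1,0,0,-0.02,0, 1,0,0,-0.01,0, 1,0,0,0,0, 1,0,0,-0.041,0, 1,0,0,-0.03,0, 1,0,0,-0.02,0, 1,0,0,-0.01,0, 1,0,0,0,0]'; python3 -c "
from h import *
bottle()"
```

```text
clock: 7.18
eef_pos: [0.586, -0.0755, 0.0772]
tcp_rot: [0.602, 0.799, -0.001, -0.001]
force: [-0.5, 0.2, -0.7]
finger_gap: -0.0001
grasp_force: 0.0
n 166
-0.035 z max/med/min [0.08  0.073 0.043] lat [-0.015  0.017] 37
-0.025 z max/med/min [0.107 0.081 0.073] lat [-0.017  0.021] 56
-0.015 z max/med/min [0.086 0.078 0.072] lat [-0.019 -0.008] 25
-0.005 z max/med/min [0.109 0.077 0.07 ] lat [-0.018  0.019] 28
0.005 z max/med/min [0.082 0.075 0.068] lat [-0.018 -0.002] 19
```

Run:
```python
from h import *
im,d=robot.camera("scene")
cv2.imwrite("pics/c4.png",np.clip(cv2.resize(im[200:300,130:250].astype(float),None,fx=4,fy=4,interpolation=2)*1.6,0,255).astype('u1'))
print([(np.round(x["at"],3).tolist(),round(x["conf"],2)) for x in robot.spot_point("scene","bottle_mid")[:2]])
```

```text
[([0.601, -0.149, 0.052], 0.79), ([0.524, 0.242, 0.007], 0.6)]
```

View pics/c4.png

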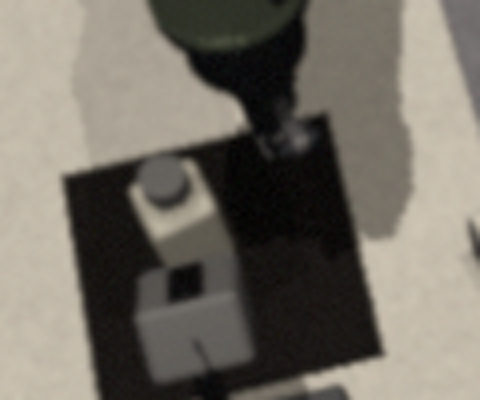

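By luck the bottle landed upright on the pad, with its cap at crop (163,178), i.e. scene (171,244). I'll raise the gripper and measure the position.

```bash
python3 -m handwheel '[0.5,0,0,-0.03,0, 0.5,0,0,-0.06,0, 0.5,0,0,-0.09,0, 0,0,0,-0.1,0, 0,0,0,-0.1,0, 0,0,0,-0.1,0, 0,0,0,-0.1,0, 0,0,0,-0.1,0, 0,0,0,-0.1,0, 0,0,0,-0.1,0]' 30
python3 - <<'E'
from h import *
print("pix",world("scene",170.7,244.5,z=.106))
for n,b in(("scene",(130,220,220,290)),("top",(340,425,170,250))):
    P,C=cloud(n,*b)
    g=C.max(1)-C.min(1)<200
    k=(P[:,2]>.095)&(P[:,2]<.12)&(np.hypot(P[:,0]-.6,P[:,1]+.15)<.05)
    print(n,k.sum(),P[k].mean(0).round(4),P[k].min(0).round(3),P[k].max(0).round(3))
    print([(np.round(x["at"],3).tolist(),round(x["conf"],2)) for x in robot.spot_point(n,"bottle_mid")[:2]])
delta(.601,-.149,.16,106)
E
```

```text
clock: 8.17
eef_pos: [0.5866, -0.0757, 0.1786]
tcp_rot: [0.602, 0.799, -0.0, -0.0]
force: [-0.5, 0.2, -0.2]
finger_gap: 0.0856
grasp_force: 0.0
pix [ 0.60660542 -0.14998797  0.106     ]
scene 126 [ 0.6044 -0.148   0.1047] [ 0.587 -0.163  0.095] [ 0.621 -0.134  0.114]
[([0.603, -0.144, 0.054], 0.59)]<stdin>:7: RuntimeWarning: Mean of empty slice.
  ret = um.true_divide(
Traceback (most recent call last):
ValueError: zero-size array to reduction operation minimum which has no identity
```

```bash
python3 -c "
from h import *
delta(.604,-.148,.16,106);delta(.604,-.148,.085,106)"
```

```text
pos [ 0.5867 -0.0756  0.179 ] yaw 106.0 -> shift [-0.0743 -0.0033  0.019 ] turn -0.0 gap 0.0857 clock 8.32
pos [ 0.5867 -0.0756  0.179 ] yaw 106.0 -> shift [-0.0743 -0.0033  0.094 ] turn -0.0 gap 0.0857 clock 8.32
```

```bash
python3 -m handwheel '[0,-0.03,-0.001,0,0, 0,-0.055,-0.002,0,0, 0,-0.074,-0.003,0,0, 0,-0.074,-0.003,0.02,0, 0,-0.074,-0.003,0.04,0, 0,-0.074,-0.003,0.06,0, 0,-0.074,-0.003,0.08,0, 0,-0.074,-0.003,0.094,0, 0,-0.074,-0.003,0.094,0, 0,-0.074,-0.003,0.094,0]'; python3 -m handwheel '[1,0,0,0,0, 1,0,0,0,0, 1,0,0,0,0, 1,0,0,0,0, 1,0,0,0,0, 1,0,0,0,0, 1,0,0,-0.01,0, 1,0,0,-0.02,0, 1,0,0,-0.02,0, 1,0,0,-0.02,0]' 50; python3 -c "
from h import *
delta(.45,-.17,.106,106)
print([(np.round(x['at'],3).tolist(),round(x['conf'],2)) for x in (robot.camera('scene'),robot.spot_point('scene','bottle_mid'))[1]][:2])"
```

```text
clock: 9.15
eef_pos: [0.604, -0.1477, 0.0851]
tcp_rot: [0.602, 0.799, -0.0, -0.0]
force: [-0.0, -0.6, -0.4]
finger_gap: 0.0854
grasp_force: 0.0
clock: 9.98
eef_pos: [0.6048, -0.1476, 0.1063]
tcp_rot: [0.602, 0.799, 0.0, 0.001]
force: [-1.0, -0.1, -1.6]
finger_gap: 0.0304
grasp_force: 49.5
pos [ 0.6048 -0.1476  0.1063] yaw 106.0 -> shift [ 0.0211 -0.155   0.    ] turn -0.0 gap 0.0304 clock 9.98
[([0.607, -0.145, 0.075], 0.87)]
```

```bash
python3 -m handwheel '[1,0.003,-0.02,0,0, 1,0.005,-0.04,0,0, 1,0.008,-0.06,0,0, 1,0.01,-0.08,0,0, 1,0.013,-0.1,0,0, 1,0.016,-0.12,0,0, 1,0.019,-0.14,0,0, 1,0.021,-0.155,0,0, 1,0.021,-0.155,0,0, 1,0.021,-0.155,0,0]'; python3 -m handwheel '[1,0,0,0.01,0, 1,0,0,0.018,0, 1,0,0,0.022,0, 1,0,0,0.022,0, 1,0,0,0.022,0, 0,0,0,0.022,0, 0,0,0,0.022,0, 0,0,0,0.022,0, 0,0,0,0.022,0, 0,0,0,0.022,0]'; python3 -m handwheel '[0,0,0,0,0, 0,0,0,-0.03,0, 0,0,0,-0.06,0, 0,0,0,-0.09,0, 0,0,0,-0.12,0, 0,0,0,-0.12,0, 0,0,0,-0.12,0, 0,0,0,-0.12,0, 0,0,0,-0.12,0, 0,0,0,-0.12,0]'
python3 - <<'E'
from h import *
im,d=robot.camera("scene")
print([(np.round(x["at"],3).tolist(),round(x["conf"],2)) for x in robot.spot_point("scene","bottle_mid")[:2]])
cv2.imwrite("pics/c5.png",np.clip(cv2.resize(im[150:300,100:260].astype(float),None,fx=3,fy=3,interpolation=2)*1.6,0,255).astype('u1'))
delta(.551,.2645,.12,34.5)
E
```

```text
clock: 10.92
eef_pos: [0.4493, -0.1702, 0.1053]
tcp_rot: [0.602, 0.798, 0.0, -0.0]
force: [1.2, 0.2, -1.2]
finger_gap: 0.0301
grasp_force: 49.7
clock: 11.75
eef_pos: [0.4496, -0.17, 0.0833]
tcp_rot: [0.602, 0.799, 0.0, 0.0]
force: [1.3, 0.4, 0.3]
finger_gap: 0.0852
grasp_force: 0.0
clock: 12.58
eef_pos: [0.4491, -0.17, 0.2024]
tcp_rot: [0.602, 0.799, -0.0, -0.001]
force: [0.3, -0.4, 0.0]
finger_gap: 0.0857
grasp_force: 0.0
[([0.447, -0.168, 0.05], 0.56)]
pos [ 0.4492 -0.1701  0.2027] yaw 106.0 -> shift [0.3897 0.2176 0.0826] turn 1.247 gap 0.0855 clock 12.68
```

View pics/c5.png

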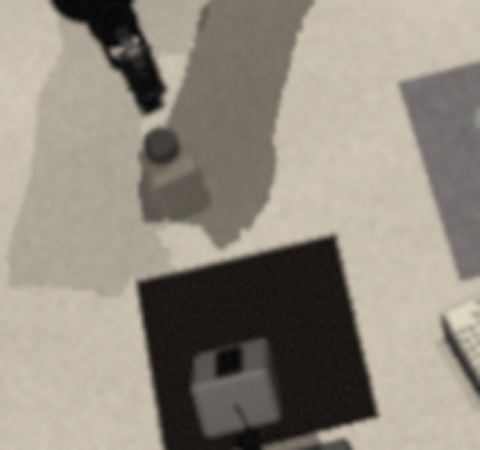

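The bottle stands upright at about (0.449,-0.170), off the pad (crop 172,175). Now I'll refine the slide's axis while moving towards it at a safe height.

```bash
python3 -m handwheel '[0,0.04,0.022,0,0.12, 0,0.08,0.044,0,0.24, 0,0.12,0.066,0,0.36, 0,0.16,0.088,0,0.48, 0,0.2,0.11,0,0.6, 0,0.22,0.12,0,0.72, 0,0.22,0.12,0,0.84, 0,0.22,0.12,0,0.96, 0,0.22,0.12,0,1.08, 0,0.22,0.12,0,1.2]' 30
python3 - <<'E'
from h import *
for n,c in (("top",(233,233)),("scene",(317,206))):
    g=cv2.cvtColor(cv2.imread(f"pics/{n}0.png"),6).astype(float)
    u,v=c;r=g[v-22:v+23,u-22:u+23];bg=np.median(r);m=(r>bg+18).astype('u1')
    l,lab,st,_=cv2.connectedComponentsWithStats(m);k=1+np.argmax(st[1:,4]);ys,xs=np.nonzero(lab==k)
    W=np.array([world(n,u-22+x,v-22+y,z=.008)[:2] for x,y in zip(xs,ys)])
    w,h,a=(q:=cv2.minAreaRect((W*1000).astype('f4')))[1][0],q[1][1],q[2]
    e,V=np.linalg.eigh(np.cov(W.T));print(n,len(W),W.mean(0).round(4),"rect",q,"pca",np.degrees(np.arctan2(V[1,1],V[0,1])).round(1))
delta(.551,.2645,.12,34.5)
E
```

```text
clock: 13.52
eef_pos: [0.5041, 0.075, 0.2028]
tcp_rot: [0.943, 0.333, -0.0, 0.0]
force: [-0.8, -0.6, -0.7]
finger_gap: 0.0854
grasp_force: 0.0
top 296 [0.5523 0.2644] rect ((552.088623046875, 264.3289794921875), (76.1376953125, 29.729665756225586), 31.615293502807617) pca -145.9
scene 197 [0.5549 0.2642] rect ((554.62646484375, 262.8049621582031), (72.85963439941406, 27.174283981323242), 33.78937530517578) pca -146.1
pos [0.5041 0.075  0.2028] yaw 38.9 -> shift [ 0.1555 -0.1182  0.0826] turn 0.076 gap 0.0854 clock 13.52
```

```bash
python3 -m handwheel '[0.35,0.025,-0.02,0,0.09, 0.35,0.05,-0.04,0,0.09, 0.35,0.075,-0.06,0,0.09, 0.35,0.1,-0.08,0.02,0.09, 0.35,0.13,-0.1,0.05,0.09, 0.35,0.155,-0.117,0.08,0.09, 0.35,0.155,-0.117,0.1,0.09, 0.35,0.155,-0.117,0.12,0.09, 0.35,0.155,-0.117,0.13,0.09, 0.35,0.155,-0.117,0.13,0.09]'
python3 - <<'E'
from h import *
delta(.551,.263,.005,34)
im,d=robot.camera("scene")
cv2.imwrite("pics/c6.png",np.clip(cv2.resize(im[150:250,250:390].astype(float),None,fx=4.5,fy=4.5,interpolation=2)*1.6,0,255).astype('u1'))
E
```

```text
clock: 14.35
eef_pos: [0.5495, 0.2622, 0.071]
tcp_rot: [0.956, 0.292, -0.002, 0.001]
force: [0.2, -1.5, -0.5]
finger_gap: 0.0556
grasp_force: 0.0
pos [0.5495 0.2622 0.071 ] yaw 34.0 -> shift [0.0019 0.0001 0.066 ] turn -0.0 gap 0.0556 clock 14.35
```

View pics/c6.png

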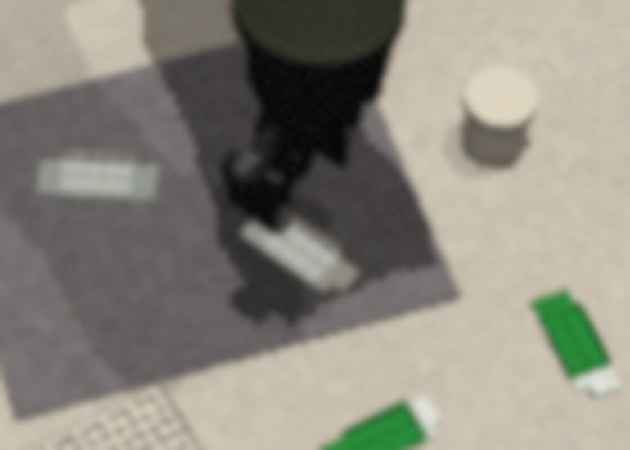

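The gripper is above and aligned with the notched slide (crop 300,255); the pot at (498,115) and the spare at (97,178) are well clear. Next I descend and grip.

```bash
python3 -m handwheel '[0.35,0.002,0,0.02,0, 0.35,0.002,0,0.04,0, 0.35,0.002,0,0.055,0, 0.35,0.002,0,0.066,0, 0.35,0.002,0,0.066,0, 0.35,0.002,0,0.066,0, 1,0.002,0,0.066,0, 1,0.002,0,0.066,0, 1,0.002,0,0.066,0, 1,0.002,0,0.066,0]' 30; python3 -m handwheel '[1,0,0,0,0, 1,0,0,0,0, 1,0,0,-0.01,0, 1,0,0,-0.02,0, 1,0,0,-0.04,0, 1,0,0,-0.06,0, 1,0,0,-0.08,0, 1,0,0,-0.1,0, 1,0,0,-0.12,0, 1,0,0,-0.12,0]'
python3 - <<'E'
from h import *
delta(.591,-.133,.125,-2.5)
im,d=robot.camera("scene")
for l in("slide_mid","label_end"): print([(np.round(x["at"],3).tolist(),round(x["conf"],2)) for x in robot.spot_point("scene",l)])
E
```

```text
clock: 15.23
eef_pos: [0.5528, 0.2645, 0.0084]
tcp_rot: [0.956, 0.292, 0.001, -0.0]
force: [-1.8, -0.7, 9.3]
finger_gap: 0.025
grasp_force: 30.0
clock: 16.07
eef_pos: [0.554, 0.2647, 0.1321]
tcp_rot: [0.956, 0.292, 0.003, -0.001]
force: [-0.1, -0.2, 0.2]
finger_gap: 0.0246
grasp_force: 29.8
pos [0.554  0.2647 0.1321] yaw 34.0 -> shift [-0.1917  0.3505  0.0061] turn 0.637 gap 0.0246 clock 16.07
[([0.661, 0.405, 0.004], 0.71), ([0.591, 0.514, 0.007], 0.71), ([0.688, 0.27, 0.006], 0.69), ([0.554, 0.263, 0.132], 0.62)]
[([0.604, 0.484, 0.003], 0.78), ([0.573, 0.283, 0.127], 0.63), ([0.687, 0.405, 0.003], 0.55), ([0.507, 0.416, 0.029], 0.25)]
```

```bash
python3 -m handwheel '[1,-0.01,0.018,0,0.03, 1,-0.025,0.045,0,0.09, 1,-0.04,0.073,0,0.15, 1,-0.055,0.1,0,0.21, 1,-0.07,0.128,0,0.27, 1,-0.085,0.155,0,0.33, 1,-0.1,0.183,0,0.39, 1,-0.11,0.201,0,0.45, 1,-0.12,0.219,0,0.5, 1,-0.125,0.228,0,0.55]' 40; python3 -c "
from h import *
delta(.591,-.133,.1,-2.5)"
```

```text
clock: 17.05
eef_pos: [0.5756, 0.002, 0.1269]
tcp_rot: [1.0, 0.019, -0.0, 0.001]
force: [0.1, -1.0, 0.6]
finger_gap: 0.0241
grasp_force: 43.8
pos [0.5756 0.002  0.1269] yaw 2.1 -> shift [0.0104 0.1355 0.0271] turn 0.081 gap 0.0241 clock 17.05
```

```bash
python3 -m handwheel '[1,0.001,0.02,0,0.02, 1,0.003,0.04,0,0.04, 1,0.005,0.06,0,0.06, 1,0.007,0.08,0,0.08, 1,0.008,0.1,0.005,0.08, 1,0.009,0.115,0.012,0.08, 1,0.01,0.128,0.018,0.08, 1,0.01,0.134,0.025,0.08, 1,0.01,0.134,0.027,0.08, 1,0.01,0.134,0.027,0.08]'
python3 - <<'E'
from h import *
delta(.591,-.133,.1,-2.5)
for n in("scene","top"):
    im,d=robot.camera(n)
    for l in("slide_mid","label_end","clear_end","pad_mid","bottle_mid","spare_mid","pot_mid","tips_mid"): print(n,l,[(np.round(x["at"],3).tolist(),round(x["conf"],2)) for x in robot.spot_point(n,l) if l[0] not in"slc" or l=="spare_mid" or x["at"][1]<.1][:2])
    if n=="scene":cv2.imwrite("pics/c7.png",np.clip(cv2.resize(im[180:300,120:260].astype(float),None,fx=4.5,fy=4.5,interpolation=2)*1.6,0,255).astype('u1'))
E
```

```text
clock: 17.88
eef_pos: [0.5915, -0.1275, 0.0994]
tcp_rot: [1.0, -0.018, -0.001, -0.0]
force: [0.7, 0.2, -0.0]
finger_gap: 0.0241
grasp_force: 43.8
pos [ 0.5915 -0.1275  0.0994] yaw -2.1 -> shift [-0.0003  0.0055 -0.0006] turn 0.007 gap 0.0241 clock 17.88
scene slide_mid [([0.59, -0.129, 0.102], 0.79), ([0.689, 0.094, 0.025], 0.52)]
scene label_end [([0.616, -0.127, 0.093], 0.68)]
scene clear_end [([0.559, -0.13, 0.094], 0.53)]
scene pad_mid [([0.622, -0.136, -0.0], 0.85), ([0.619, -0.138, 0.083], 0.18)]
scene bottle_mid [([0.588, -0.13, 0.102], 0.61)]
scene spare_mid [([0.622, -0.134, 0.003], 0.43)]
scene pot_mid [([0.509, 0.412, 0.03], 0.83), ([0.759, -0.144, 0.218], 0.61)]
scene tips_mid [([0.686, 0.093, 0.03], 0.8), ([0.461, 0.158, 0.003], 0.48)]
top slide_mid [([0.59, -0.131, 0.101], 0.46)]
top label_end [([0.621, -0.132, 0.003], 0.71), ([0.617, -0.129, 0.094], 0.49)]
top clear_end []
top pad_mid [([0.619, -0.132, 0.001], 0.69)]
top bottle_mid []
top spare_mid [([0.459, 0.155, 0.006], 0.74)]
top pot_mid [([0.505, 0.415, 0.029], 0.81), ([0.619, -0.131, 0.093], 0.75)]
top tips_mid [([0.686, 0.1, 0.026], 0.58)]
```

View pics/c7.png

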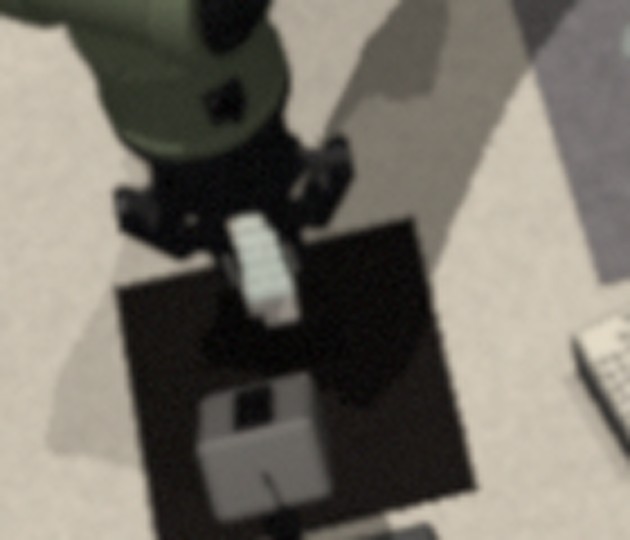

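The slide is held level with its frosted end (crop 275,305) facing the reader. A small correction remains: 4 mm forward, 5 mm sideways and 13 mm down.

```bash
python3 -m handwheel '[1,0.002,0.003,0.005,0, 1,0.004,0.005,0.01,0, 1,0.004,0.005,0.0135,0, 1,0.004,0.005,0.0135,0, 1,0.004,0.005,0.0135,0, 1,0.004,0.005,0.0135,0, 1,0.004,0.005,0.0135,0, 1,0.004,0.005,0.0135,0, 1,0.004,0.005,0.0135,0, 1,0.004,0.005,0.0135,0]'
python3 - <<'E'
from h import *
for i in range(2):
  for n in("scene","top"):
    im,d=robot.camera(n)
    for l in("label_end","bottle_mid"): print(n,l,[(np.round(x["at"],3).tolist(),round(x["conf"],2)) for x in robot.spot_point(n,l) if x["at"][1]<.1][:3])
P,C=cloud("scene",120,200,190,260);k=(np.hypot(P[:,0]-.449,P[:,1]+.17)<.03)
print("bottle pts",k.sum(),np.percentile(P[k,2],[5,50,95]) if k.any() else "")
cv2.imwrite("pics/c8.png",np.clip(cv2.resize(cv2.imread("pics/c7.png") if 0 else np.hstack([robot.camera("scene")[0][170:290,110:260],robot.camera("top")[0][170:290,330:480]]).astype(float),None,fx=2.6,fy=2.6,interpolation=2)*1.6,0,255).astype('u1'))
E
```

```text
clock: 19.62
eef_pos: [0.5958, -0.1333, 0.0869]
tcp_rot: [1.0, -0.018, 0.0, -0.0]
force: [0.6, 0.5, 0.7]
finger_gap: 0.0246
grasp_force: 43.8
scene label_end [([0.619, -0.128, 0.083], 0.65)]
scene bottle_mid [([0.623, -0.129, 0.084], 0.63)]
top label_end [([0.622, -0.138, 0.08], 0.69)]
top bottle_mid []
scene label_end [([0.594, -0.136, 0.09], 0.72), ([0.62, -0.134, 0.086], 0.6)]
scene bottle_mid []
top label_end [([0.622, -0.133, 0.083], 0.47)]
top bottle_mid []
bottle pts 2 [-0.00438328 -0.00386586 -0.00334844]
```

View pics/c8.png

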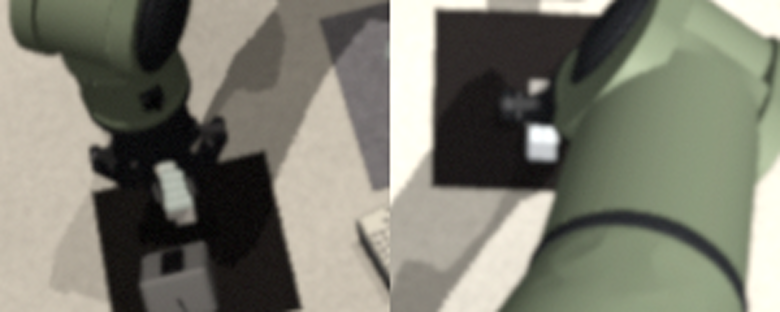

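The label end measures about (0.621,-0.133,0.083), on the read spot and level. Both cameras are blocked from the bottle by the arm. It was standing when last seen, and nothing low passed near it, so I'm handing in.

```bash
python3 -c "
from h import *
print(robot.sign_off())"
```

```text
the job is handed in; nothing more can be done
None
```

The job is handed in: the bottle was upright off the pad at about (0.449, -0.170) when last seen, though the arm hid it from both cameras at the end, and the notched slide is held still with its label end about 3 mm above the read spot, frosted end towards the reader.

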